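# Show the edge of the draining plate

## Task

The slotted aluminium draining plate lies flat in its lane on the low black riser, where nobody can get hold of its edge. Push it along its lane with the fingertips, without lifting it, until about a third of its length (some 50 mm) sticks out past the open end of the riser, still lying flat. Leave the plain plate in the other lane and everything else on the bench where it is.

Things in the scene. Friction and masses are not known exactly. Their poses are not given: they have to be found in the camera images.
- ledge: Low black riser, fixed. Origin: on the bench under the centre of its lanes; z up. Two lanes run along its y (-170 to +170 mm), each 86 mm wide, centred at x = -47 and +47 mm, floor at z = 60 mm. Steel lips 8 mm wide, 5 mm high edge the lanes (x = -94, 0, +94 mm) and close the -y end (robot's right). The +y end is open, no lip. Beyond the far lip (x = 98 to 164 mm) a flat strip, also z = 60 mm.
- open_end (a point): Middle of the riser's open edge, at lane-floor height (riser frame 0, 170, 60 mm); axes as the riser's: +y points out over the bench.
- slotted_plate: The draining plate to push: flat aluminium, 160 mm long (y, along the lane), 80 wide, 6 thick, five slots 52 x 10 mm across its middle; about 0.2 kg, loose in either lane, 3 mm play each side. Origin: centre of its underside; +y to the open end, so its rear face is at y = -80 mm. Starts at least 15 mm short of the open end, with 60 mm or more of free lane behind it.
- slotted_front (a point): Middle of the front end face of the slotted plate (the end that must stick out), half-way up its thickness.
- plain_plate: The plate to leave alone: flat aluminium without slots, 120 mm long (y) x 80 mm wide x 6 mm thick, loose in the other lane. Origin: centre of its underside.
- jar: Small lidded glass jar, 44 mm across, 55 mm high, standing on the riser's far strip. Origin: centre of its underside. Bystander.
- weight: Steel balance weight with a knob, 34 mm across, 50 mm high, on the riser's far strip. Origin: centre of its underside. Bystander.
- bottle: Amber bottle, 60 mm across, 105 mm high, on the bench off the riser's lipped end. Origin: centre of its underside. Bystander.
- beaker: Glass beaker, 70 mm across, 85 mm high, on the bench off the riser's lipped end. Origin: centre of its underside. Bystander.
- spatula: Spatula 200 mm long lying on the bench off the riser's open end. Origin: underside, near its middle. Bystander.
- punnet: Clear punnet of strawberries, 125 x 175 x 55 mm, on the bench beyond the spatula. Origin: centre of its underside. Bystander.
Things that resemble listed ones, but are neither listed nor needed, are in the scene too. Leave any yellow look-alike of the slotted_plate alone.

How it is judged:
At the end, for the whole second after the job is handed in: The slotted plate lies flat and at rest in its lane with 35 to 70 mm of its length past the open end of the riser; the plain plate is within 10 mm of where it was (y of slotted_front in the frame of ledge between 0.205 and 0.24 m and angle between slotted_plate's own z axis and vertical below 0.05 rad and z of slotted_plate in the frame of ledge between 0.057 and 0.064 m and linear speed of slotted_plate below 0.01 m/s and distance of plain_plate from where it was at the start of the episode below 0.01 m); the robot touches nothing.
It fails at once if the slotted plate is lifted off the lane or tipped (z of slotted_plate in the frame of ledge above 0.068 m or z of slotted_plate in the frame of ledge below 0.05 m or angle between slotted_plate's own z axis and vertical above 0.12 rad).
It fails at once if the plain plate is moved by more than 10 mm (distance of plain_plate from where it was at the start of the episode above 0.01 m).
It fails at once if a bystander is moved by more than 20 mm or knocked over (distance of any of jar, weight, bottle, beaker, spatula, punnet from where it was at the start of the episode above 0.02 m or angle between any of jar, weight, bottle, beaker, punnet's own z axis and vertical above 0.4 rad).
It also fails if it takes over 40 s, if anything falls off the work surface, if the arm or the gripper's body presses on something with over 40 N, if the wrist force passes 120 N, or if a joint passes its speed limit or range.

## Robot

A 6-joint arm with a two-finger parallel gripper is mounted at the origin on the work surface. World frame = base frame: x ahead of the robot, y to its left, z up, the work surface at z = 0. Lengths are in m, angles in rad, forces in N, time in s.
With the tool pointing down it reaches from about 0.4 to 0.825 m from the base axis. Payload 7 kg.
Tool frame: the origin (TCP) lies on the centre line of the jaws, within the pads' length; the fingertips stand r.tcp_to_tips ahead of it and the grasp point (between the pads) lies 3 mm ahead of it (r.tcp_to_tips is the distance from the TCP to the fingertips, in m); z points along the fingers, y is the line along which they close (so a half turn about z gives the same grasp; the last joint's range is limited). The gripper opens to 85 mm and grips with 20 to 120 N. Pads are 22 mm wide; open, the fingers measure 114 mm over their backs; the gripper's body (76 mm by 85 mm) begins 54 mm behind the grasp point. The pads swing forward as they close: fully open they stand 13 mm farther back than shut.
Start: joints at [-0.941, 0.359, 0.012, 0, -1.224, -0.288], TCP at [0.226, -0.636, 0.253] pointing down, gripper open.
Joint ranges: [-3.07, 3.07], [-1.43, 2.12], [-1.02, 1.25], [-3.03, 1.67], [-3.05, -0], [-3.03, 3.03]. Speed limits (rad/s): [2.39, 2.39, 3.01, 3.14, 3.14, 3.14].

## Interface

Orientations are given as a unit quaternion [x, y, z, w].
In Python, from workcell import r gives the robot as it stands. The module is installed in compiled form; this text tells all that it offers.
- The arm moves only by the tool play_rows, never from a script. Its argument "motion" is a list of rows, each a list of 7 numbers: the turn, a rotation vector about the tool's x, y, z in units of pi rad (1.0 is pi rad), then the shift along the tool's x, y, z in units of 30 cm (1.0 is 30 cm), then the opening, from 0 (shut) to 1 (fully open). A call has 1 to 8 rows; each row is the pose to reach, as a shift and turn from the pose commanded when the call began, along the tool's axes at that moment, turning the shorter way round; what a row does not reach only later rows make up. A row lasts 1/8 s, in which the tool goes at most 62.5 mm and 10.7 degrees, less where a joint would pass 70% of its speed; a pose out of reach is approached as far as the arm can. A call with a number of a shift or a turn outside -1 to 1 is refused whole. A call with a gripper value outside its range is refused whole. The fingers move at their own pace and stop on an object; "grip_force" is the grip in N (left out, the last holds). Time passes only in rows, so rows that repeat a pose let the fingers close. It gives the time, the measured TCP pose, the force, the opening and the grip force at its end, in the units of the state.
- r.state(): the state, without advancing time (a new reading comes with each control period).
- r.capture(name): name is "scene" or "side" or "wrist"; returns a dict with "img" (480x640x3 uint8, red, green, blue), "intrinsics" (3x3 intrinsics, pixels), "dist" ([k1, k2, p1, p2, k3] as OpenCV has them; the pictures are not rectified), "R" (3x3) and "t" (3): a world point X has camera coordinates R X + t. Camera axes: x right, y down, z forward; pixel columns grow to the right and rows downward; lengths in m; the calibration is good to about 2 mm. A picture is of the moment at which its call begins. There is no depth.
- r.sign_off(): hands the job in; it is judged then, once.
The state is a dict: "clock": time; "joint_positions": joint angles; "dq": joint speeds; "tau": joint torques, N m; "eef_pos": TCP position; "tool_rot": TCP orientation; "contact_force": force on the tool from outside, world axes, zero at the start; "moment": the same for the moment, N m; "opening": finger opening in m; "grasp_force": force on a finger pad.
Only numpy, scipy, OpenCV 4.12 (cv2) and the standard library are available. Lean on these libraries where they do the work, as an engineer would, in place of code of your own. Each camera call takes 0.05 s, during which the arm holds its last target. There are 200 camera calls.

## Working session

There is one attempt and no reset: what is moved stays moved. The work goes in short steps, Python scripts to look and compute and a tool call to move; the robot and the scene stay as the last step left them, time stands still between calls to the robot, and variables do not carry over. Pictures are saved under pics/ and viewed, at most 10 in all, crops included, and the job is handed in when it is done.

Besides the shell and the picture viewer there is one more tool, called in YAML: its name, and indented under it one key for each argument. play_rows: Moves the arm, as the interface text tells. Shifts and turns lie within -1 to 1; 1 stands for 30 cm of shift or pi rad of turn. Its arguments: {"type":"object","properties":{"motion":{"type":"array","items":{"type":"array","items":{"type":"number","minimum":-1,"maximum":1}}},"grip_force":{"type":"number"}},"required":["motion"]}

```bash
mkdir -p pics
python3 - <<'E'
from workcell import r
import cv2,pickle
s=r.state();print({k:s[k] for k in('clock','eef_pos','tool_rot','opening','contact_force')},r.tcp_to_tips)
for n in('scene','side'):
    c=r.capture(n);pickle.dump(c,open(n+'.pkl','wb'));cv2.imwrite(f'pics/{n}0.png',c['img'][:,:,::-1])
    print(n,c['intrinsics'].tolist(),c['dist'],(-c['R'].T@c['t']))
E
```

```text
{'clock': 0.0, 'eef_pos': array([ 0.22607498, -0.63555593,  0.25239203]), 'tool_rot': array([-1.70003461e-01,  9.85443131e-01,  7.84569000e-04, -2.06284499e-04]), 'opening': 0.08516452101092183, 'contact_force': array([-0.56521719,  0.13505842, -0.61135893])} 0.022
scene [[454.1933398008623, 0.0, 316.29129817516144], [0.0, 454.1933398008623, 243.40957852214086], [0.0, 0.0, 1.0]] [-0.04097167  0.          0.          0.          0.        ] [ 1.15178736 -0.480458    0.57556069]
side [[502.4781057045796, 0.0, 323.62286078965303], [0.0, 502.4781057045796, 243.19102880775003], [0.0, 0.0, 1.0]] [0.04255443 0.         0.         0.         0.        ] [0.06986254 0.74315308 0.90993283]
```

View pics/scene0.png

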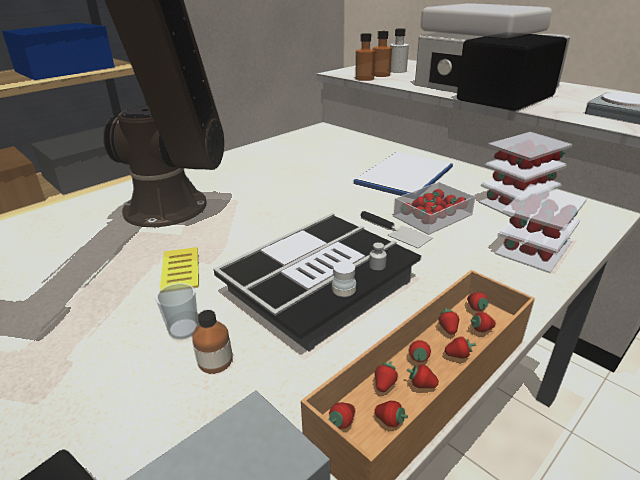

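View pics/side0.png

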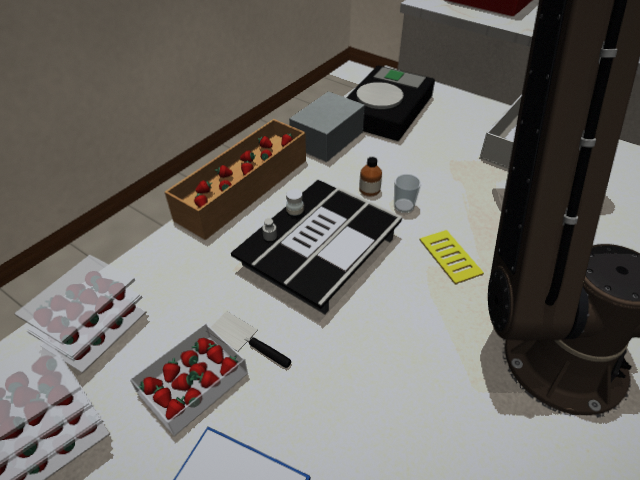

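The scene view shows three candidates. A white/aluminium slotted plate sits in the far lane (scene 325,262; side 315,232). An unslotted one sits in the near lane (295,247; side 347,248). A yellow slotted look-alike lies on the bench (180,268). The aluminium slotted plate in the far lane fits the description, because it has slots, is not yellow and lies in a lane. I'll confirm this in an enlarged crop.

```bash
cat > h.py <<'E'
import numpy as np,cv2
def ray(c,uv):
    p=cv2.undistortPoints(np.array([[uv]],float),c['intrinsics'],np.array(c['dist'],float))[0,0]
    d=c['R'].T@np.array([p[0],p[1],1]);return -c['R'].T@c['t'],d/np.linalg.norm(d)
def onz(c,uv,z):
    o,d=ray(c,uv);return o+d*(z-o[2])/d[2]
def tri(c1,u1,c2,u2):
    A=0;b=0
    for c,u in((c1,u1),(c2,u2)):
        o,d=ray(c,u);P=np.eye(3)-np.outer(d,d);A=A+P;b=b+P@o
    return np.linalg.solve(A,b)
def proj(c,X):
    return cv2.projectPoints(np.array([X],float),cv2.Rodrigues(c['R'])[0],c['t'],c['intrinsics'],np.array(c['dist'],float))[0][0,0]
E
python3 - <<'E'
import pickle,cv2,numpy as np
a=pickle.load(open('scene.pkl','rb'))['img'][205:345,210:430];b=pickle.load(open('side.pkl','rb'))['img'][175:315,225:410]
up=lambda i:cv2.resize(i,None,fx=3.6,fy=3.6,interpolation=cv2.INTER_CUBIC)[:,:,::-1]
cv2.imwrite('pics/c1.png',up(a));cv2.imwrite('pics/c2.png',up(b))
E
```

```text
(no output)
```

View pics/c1.png

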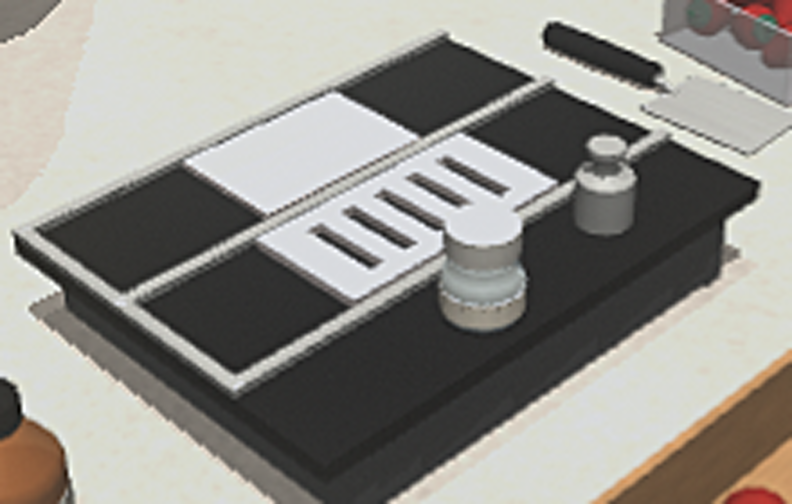

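View pics/c2.png

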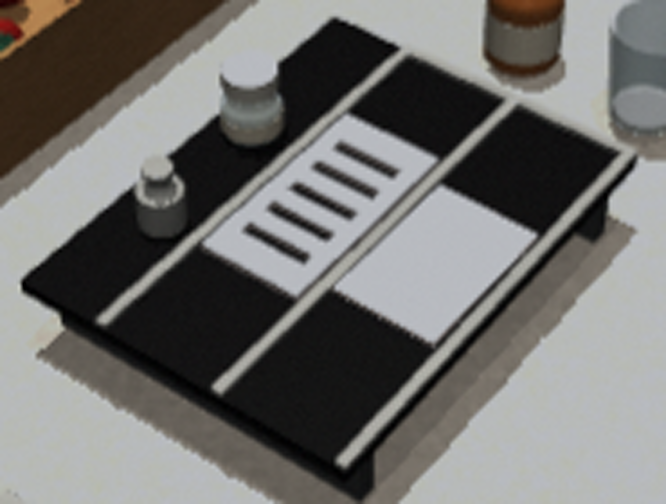

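The crop confirms it: the slotted aluminium plate is in the far lane, with its rear edge at about c2 (350–438, 113–158) and its front edge at about (203–295, 243–297). Next I'll triangulate it.

Run:
```python
import pickle,numpy as np
from h import *
np.set_printoptions(precision=4,suppress=True)
A=pickle.load(open('scene.pkl','rb'));B=pickle.load(open('side.pkl','rb'))
f=lambda p,o:(p[0]/3.6+o[0],p[1]/3.6+o[1])
P={'lipFarOpen':((665,135),(102,322)),'lipMidOpen':((550,82),(219,388)),'lipNearOpen':((447,37),(343,465)),
'lipFarEnd':((237,385),(403,50)),'lipMidEnd':((128,297),(513,99)),'lipNearEnd':((20,232),(632,155)),
'S_rearnear':((260,240),(438,158)),'S_rearfar':((358,300),(350,113)),'S_frontnear':((465,135),(295,297)),'S_frontfar':((557,185),(203,243)),
'P_frontnear':((332,93),(435,342)),'P_rearfar':((265,214),(443,186))}
for k,(a,b) in P.items():
    a=f(a,(210,205));b=f(b,(225,175));z=.066 if k[0]!='l' else .065
    print(k,tri(A,a,B,b),onz(A,a,z)[:2],onz(B,b,z)[:2])
for k,(c,lo,hi) in {'jar':(B,(250,135),0.06),'wt':(B,(160,232),.06)}.items(): print(k,onz(c,f(lo,(225,175)),.06))
```

```text
lipFarOpen [0.6487 0.219  0.0608] [0.6527 0.2133] [0.6459 0.2216]
lipMidOpen [0.5554 0.2183 0.0613] [0.5603 0.2139] [0.5527 0.22  ]
lipNearOpen [0.461  0.2196 0.0588] [0.4703 0.212 ] [0.4573 0.2225]
lipFarEnd [ 0.6491 -0.1134  0.0619] [ 0.6509 -0.1163] [ 0.6477 -0.109 ]
lipMidEnd [ 0.554  -0.1113  0.0642] [ 0.5553 -0.1117] [ 0.5534 -0.1108]
lipNearEnd [ 0.4576 -0.1152  0.0603] [ 0.4633 -0.1188] [ 0.4558 -0.1098]
S_rearnear [ 0.5625 -0.0288  0.0639] [ 0.5654 -0.0303] [ 0.5609 -0.0274]
S_rearfar [ 0.6397 -0.0291  0.0642] [ 0.6433 -0.0294] [ 0.6371 -0.0292]
S_frontnear [0.5634 0.1318 0.0624] [0.5682 0.128 ] [0.5608 0.1338]
S_frontfar [0.6408 0.1289 0.0628] [0.6441 0.1251] [0.6386 0.1312]
P_frontnear [0.4689 0.1099 0.0628] [0.4729 0.1061] [0.4676 0.1125]
P_rearfar [ 0.5442 -0.0091  0.063 ] [ 0.5478 -0.0119] [ 0.5425 -0.0064]
jar [0.6837 0.0256 0.06  ]
wt [0.6721 0.1358 0.06  ]
```

play_rows:
  motion:
    - [0, 0, -0.2, -0.9, 0.68, 0, 0]
    - [0, 0, -0.2, -0.9, 0.68, 0, 0]
    - [0, 0, -0.2, -0.9, 0.68, 0, 0]
    - [0, 0, -0.2, -0.9, 0.68, 0, 0]
    - [0, 0, -0.2, -0.9, 0.68, 0, 0]
    - [0, 0, -0.2, -0.9, 0.68, 0, 0]
    - [0, 0, -0.2, -0.9, 0.68, 0, 0]

```text
clock: 0.98
eef_pos: [0.4131, -0.3516, 0.2532]
tool_rot: [-0.468, 0.884, 0.0, 0.0]
contact_force: [-0.4, -0.4, -0.4]
opening: -0.0005
grasp_force: 0.0
```

```bash
cat > go.py <<'E'
import sys,numpy as np
from workcell import r
from scipy.spatial.transform import Rotation as R
np.set_printoptions(precision=4,suppress=True)
s=r.state();q=R.from_quat(s['tool_rot']);goal=np.array([float(v) for v in sys.argv[1:4]])
T=R.from_matrix(np.array([[0,-1,0],[-1,0,0],[0,0,-1]]).T)  # tool x=-y... y=-x, z down
print(s['clock'],s['eef_pos'],s['contact_force'],s['opening'],'shift',q.inv().apply(goal-s['eef_pos'])/.3,'turn',(q.inv()*T).as_rotvec()/np.pi,'j',s['joint_positions'])
E
python3 go.py .602 -.068 .15
```

```text
0.975 [ 0.4131 -0.3516  0.2532] [-0.4124 -0.3637 -0.4277] -0.0004977046584453415 shift [-1.1358  0.0115  0.3443] turn [ 0.      0.0001 -0.1902] j [-0.344   0.1411 -0.2808 -0.0002 -1.149  -0.2536]
```

play_rows:
  motion:
    - [0, 0, -0.19, -0.9, 0, 0, 0]
    - [0, 0, -0.19, -1, 0.01, 0, 0]
    - [0, 0, -0.19, -1, 0.01, 0, 0]
    - [0, 0, -0.19, -1, 0.01, 0, 0]
    - [0, 0, -0.19, -1, 0.01, 0.2, 0]
    - [0, 0, -0.19, -1, 0.01, 0.2, 0]
    - [0, 0, -0.19, -1, 0.01, 0.2, 0]

```text
clock: 1.85
eef_pos: [0.5788, -0.1046, 0.1923]
tool_rot: [-0.706, 0.708, 0.001, -0.001]
contact_force: [-1.4, 0.4, 0.1]
opening: -0.0002
grasp_force: 0.0
```

```bash
python3 go.py .602 -.068 .105
```

```text
1.85 [ 0.5788 -0.1046  0.1923] [-1.3929  0.4474  0.1441] -0.00022041765618542526 shift [-0.1224 -0.0776  0.2906] turn [ 0.0009 -0.0002 -0.0011] j [ 0.1535  0.2655 -0.2681  0.0003 -1.04   -0.1572]
```

play_rows:
  motion:
    - [0, 0, 0, -0.12, -0.078, 0, 0]
    - [0, 0, 0, -0.12, -0.078, 0.15, 0]
    - [0, 0, 0, -0.12, -0.078, 0.29, 0]
    - [0, 0, 0, -0.12, -0.078, 0.29, 0]

```text
clock: 2.35
eef_pos: [0.601, -0.0699, 0.105]
tool_rot: [-0.705, 0.709, 0.001, -0.002]
contact_force: [-0.1, -0.3, 1.4]
opening: -0.0
grasp_force: 0.0
```

```bash
python3 go.py .602 -.068 .087
python3 - <<'E'
from workcell import r
import cv2,numpy as np
from h import *
w=r.capture('wrist');b=r.capture('side')
cv2.imwrite('pics/w1.png',w['img'][:,:,::-1]);cv2.imwrite('pics/s1.png',cv2.resize(b['img'][130:310,225:430],None,fx=3.6,fy=3.6)[:180*4,:,::-1][:600])
E
```

```text
2.35 [ 0.601  -0.0699  0.105 ] [-0.0586 -0.2724  1.4356] -3.822201794730025e-05 shift [-0.0064 -0.0034  0.06  ] turn [ 0.0014 -0.0002 -0.0018] j [ 0.2067  0.3798 -0.3274 -0.0002 -0.8679 -0.2122]
```

View pics/w1.png

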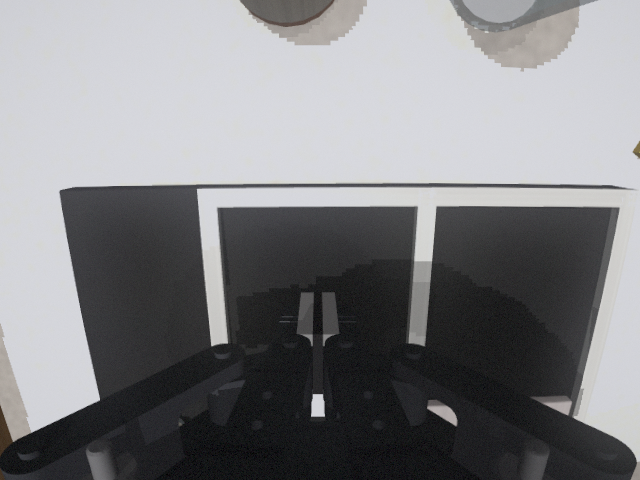

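View pics/s1.png

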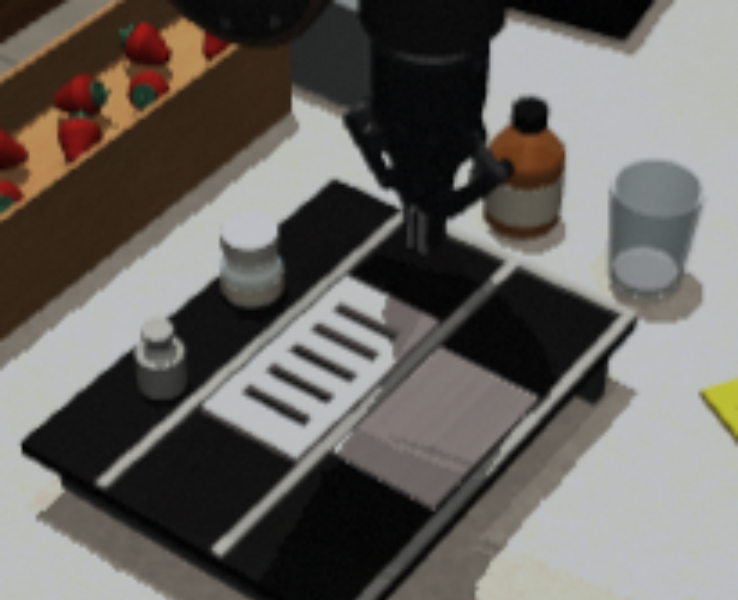

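The wrist view shows the closed fingertips (300–336, 292–335) centred in the far lane (220–415), with the end lip at row ~197. The side view shows them behind the plate's rear edge. I'll lower them now.

play_rows:
  motion:
    - [0, 0, 0, 0, -0.003, 0.03, 0]
    - [0, 0, 0, 0, -0.003, 0.06, 0]
    - [0, 0, 0, 0, -0.003, 0.063, 0]
    - [0, 0, 0, 0, -0.003, 0.067, 0]
    - [0, 0, 0, 0, -0.003, 0.067, 0]

```text
clock: 3.08
eef_pos: [0.6039, -0.0681, 0.0863]
tool_rot: [-0.706, 0.708, -0.0, 0.0]
contact_force: [0.8, 0.2, 0.7]
opening: -0.0001
grasp_force: 0.0
```

play_rows:
  motion:
    - [0, 0, 0, 0, 0, 0.003, 0]
    - [0, 0, 0, 0, 0, 0.006, 0]
    - [0, 0, 0, 0, 0, 0.006, 0]

```text
clock: 3.45
eef_pos: [0.6037, -0.0682, 0.0843]
tool_rot: [-0.706, 0.708, 0.0, -0.0]
contact_force: [-0.3, 0.4, 1.3]
opening: -0.0001
grasp_force: 0.0
```

play_rows:
  motion:
    - [0, 0, 0, 0, 0, 0.003, 0]
    - [0, 0, 0, 0, 0, 0.006, 0]
    - [0, 0, 0, 0, 0, 0.006, 0]

```text
clock: 3.82
eef_pos: [0.6037, -0.0682, 0.0825]
tool_rot: [-0.706, 0.708, 0.0, -0.0]
contact_force: [-0.5, -0.5, 0.1]
opening: 0.0001
grasp_force: 0.0
```

play_rows:
  motion:
    - [0, 0, 0, 0, 0, 0.003, 0]
    - [0, 0, 0, 0, 0, 0.003, 0]

```text
clock: 4.08
eef_pos: [0.6038, -0.0682, 0.0821]
tool_rot: [-0.706, 0.708, -0.0, 0.0]
contact_force: [-1.9, 0.8, 5.6]
opening: -0.0002
grasp_force: 2.2
```

The floor touches with the tips at z = 0.060. I'll raise the tool 2 mm and push.

play_rows:
  motion:
    - [0, 0, 0, 0, 0, -0.008, 0]
    - [0, 0, 0, -0.04, 0, -0.008, 0]
    - [0, 0, 0, -0.08, 0, -0.008, 0]
    - [0, 0, 0, -0.11, 0, -0.008, 0]
    - [0, 0, 0, -0.14, 0, -0.008, 0]
    - [0, 0, 0, -0.17, 0, -0.008, 0]
    - [0, 0, 0, -0.2, 0, -0.008, 0]
    - [0, 0, 0, -0.2, 0, -0.008, 0]

```text
clock: 5.08
eef_pos: [0.6041, -0.0073, 0.0842]
tool_rot: [-0.706, 0.708, -0.0, 0.0]
contact_force: [-0.2, -0.4, -0.2]
opening: -0.0001
grasp_force: 0.0
```

```bash
python3 go.py .6035 .09 .0838
python3 - <<'E'
from workcell import r
import cv2
b=r.capture('side')
cv2.imwrite('pics/s2.png',cv2.resize(b['img'][145:310,225:430],None,fx=3.6,fy=3.6)[:,:,::-1])
E
```

```text
5.075 [ 0.6041 -0.0073  0.0842] [-0.1506 -0.3913 -0.2201] -0.0001377980887801796 shift [-0.3243  0.0031  0.0013] turn [-0.0001  0.0001 -0.001 ] j [ 0.3109  0.4009 -0.3527 -0.0002 -0.8168 -0.3137]
```

View pics/s2.png

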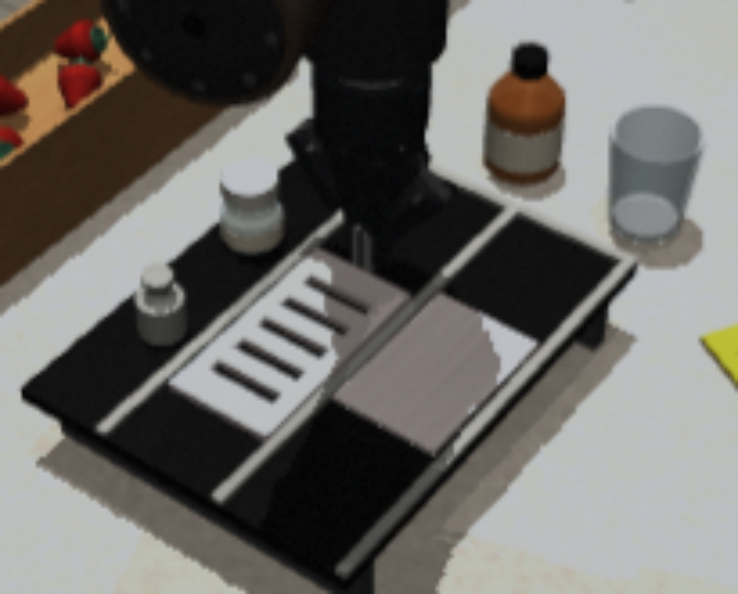

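The plate is sliding flat, with its front edge at crop (170,382)–(265,437) and the riser's open edge at about (102,430)–(219,495).

Run:
```python
import pickle
from h import *
B=pickle.load(open('side.pkl','rb'))
for p,z in(((170,382),.064),((265,437),.064),((102,430),.063),((219,495),.063)): print(onz(B,(p[0]/3.6+225,p[1]/3.6+145),z))
```

```text
[0.63916165 0.16398329 0.064     ]
[0.56044531 0.16509731 0.064     ]
[0.64724863 0.22041287 0.063     ]
[0.5543138  0.21816132 0.063     ]
```

play_rows:
  motion:
    - [0, 0, 0, -0.03, 0, 0, 0]
    - [0, 0, 0, -0.07, 0, 0, 0]
    - [0, 0, 0, -0.11, 0, 0, 0]
    - [0, 0, 0, -0.15, 0, 0, 0]
    - [0, 0, 0, -0.19, 0, 0, 0]
    - [0, 0, 0, -0.23, 0, 0, 0]
    - [0, 0, 0, -0.26, 0, 0, 0]
    - [0, 0, 0, -0.28, 0, 0, 0]

```text
clock: 6.12
eef_pos: [0.6043, 0.0765, 0.0841]
tool_rot: [-0.706, 0.708, 0.0, -0.0]
contact_force: [-0.1, -2.1, -0.2]
opening: 0.0
grasp_force: 1.1
```

play_rows:
  motion:
    - [0, 0, 0, -0.02, 0, 0, 0]
    - [0, 0, 0, -0.04, 0, 0, 0]
    - [0, 0, 0, -0.055, 0, 0, 0]
    - [0, 0, 0, -0.065, 0, 0, 0]
    - [0, 0, 0, -0.07, 0, 0, 0]
    - [0, 0, 0, -0.07, 0, 0, 0]

```text
clock: 6.88
eef_pos: [0.6044, 0.097, 0.0841]
tool_rot: [-0.706, 0.708, 0.0, 0.0]
contact_force: [0.7, -0.5, 0.1]
opening: 0.0
grasp_force: 0.4
```

```bash
python3 go.py .6035 .08 .15
python3 - <<'E'
from workcell import r
import cv2
b=r.capture('side')
cv2.imwrite('pics/s3.png',cv2.resize(b['img'][145:310,205:410],None,fx=3.6,fy=3.6)[:,:,::-1])
E
```

```text
6.875 [0.6044 0.097  0.0841] [ 0.6728 -0.4664  0.0972] 1.83347655877867e-05 shift [ 0.0566  0.0027 -0.2197] turn [-0.      0.0001 -0.0012] j [ 0.4777  0.4119 -0.3342 -0.0002 -0.8246 -0.4814]
```

View pics/s3.png

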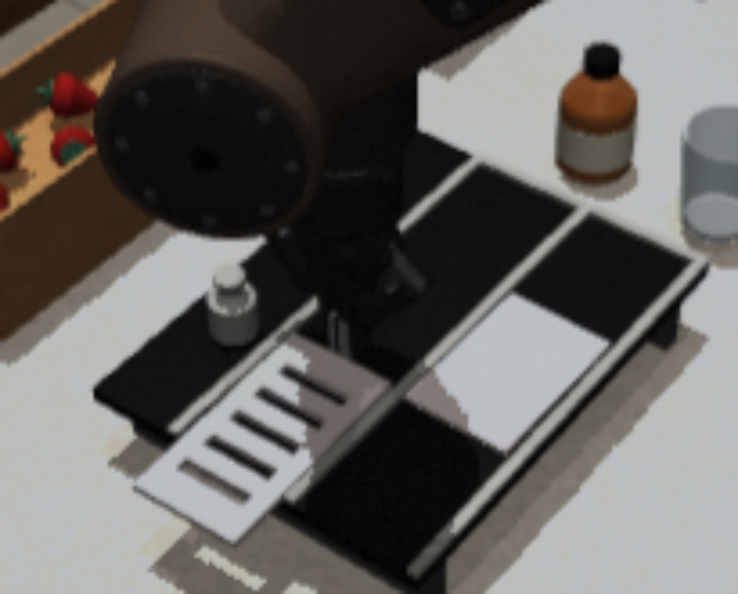

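The front edge at crop (135,488)–(235,542) is past the open edge, with the plate flat. I'll back off and lift clear, then measure.

play_rows:
  motion:
    - [0, 0, 0, 0.03, 0, 0, 0]
    - [0, 0, 0, 0.06, 0, 0, 0]
    - [0, 0, 0, 0.06, 0, 0, 0]
    - [0, 0, 0, 0.06, 0, -0.1, 0]
    - [0, 0, 0, 0.06, 0, -0.25, 0]
    - [0, 0, 0, 0.06, 0, -0.4, 0]
    - [0, 0, 0, 0.06, 0, -0.4, 0]
    - [0, 0, 0, 0.06, 0, -0.4, 0]

```text
clock: 7.92
eef_pos: [0.604, 0.0788, 0.2039]
tool_rot: [-0.706, 0.709, 0.0, 0.0]
contact_force: [-0.5, 0.4, -0.3]
opening: -0.0001
grasp_force: 0.0
```

```bash
python3 go.py .6035 .08 .15
python3 - <<'E'
from workcell import r
import cv2,pickle
from h import *
B=r.capture('side')
for p,z in(((135,488),.064),((235,542),.064)): print(onz(B,(p[0]/3.6+205,p[1]/3.6+145),z))
cv2.imwrite('pics/s4.png',cv2.resize(B['img'][145:310,205:410],None,fx=3.6,fy=3.6)[:,:,::-1])
E
```

```text
7.925 [0.604  0.0788 0.2039] [-0.4683  0.3937 -0.2914] -7.464397309820546e-05 shift [-0.0039  0.0016  0.1796] turn [ 0.      0.0002 -0.0013] j [ 0.4498  0.2871 -0.2085 -0.0005 -1.075  -0.4537]
[0.63384976 0.27064771 0.064     ]
[0.55754914 0.26655761 0.064     ]
```

View pics/s4.png

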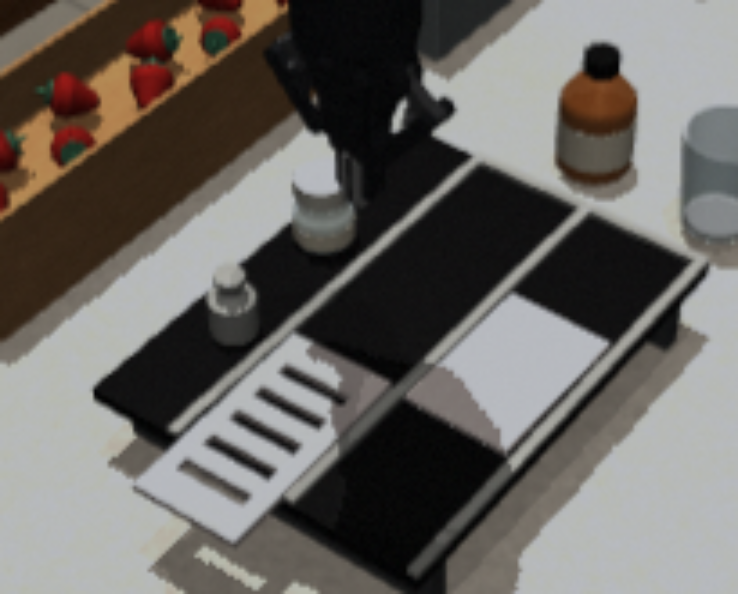

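The plate's front is at y ≈ 0.2685 and the edge at y ≈ 0.219, so it overhangs by about 50 mm. It lies flat, the tool is clear, and the bystanders in view (jar, weight, bottle, beaker) and the plain plate look unmoved. I'm handing the job in.

```bash
python3 -c "
from workcell import r
print(r.sign_off())"
```

```text
the job is handed in; nothing more can be done
None
```

I pushed the slotted plate along its lane until about 50 mm of it stuck out past the open end, lying flat, then backed the arm clear and handed the job in after about 8 s of robot time; no verdict came back.

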